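# Hold the white reference slide flush on a tilted reflectance meter port

### The arm

A 7-joint arm with a two-finger parallel gripper is mounted at the origin on the work surface. World frame = base frame: x ahead of the robot, y to its left, z up, the work surface at z = 0. Lengths are in m, angles in rad, forces in N, time in s.
With the tool pointing down it reaches from about 0.4 to 0.85 m from the base axis. Payload 6.9 kg.
Tool frame: the origin (TCP) lies midway between the tips of the shut fingers; the grasp point (between the pads) lies behind it (ctrl.pinch_z is the z of the grasp point in the tool frame, in m); z points along the fingers, y is the direction in which the jaws open and shut (so a half turn about z gives the same grasp; the last joint's range is limited). The gripper opens to 85 mm and grips with 20 to 120 N. Pads are 22 mm wide; open, the fingers measure 114 mm over their backs; the gripper's body (76 mm by 85 mm) begins 54 mm behind the grasp point. The pads swing forward as they close: fully open they stand 13 mm farther back than shut.
Start: joints at [1.325, 0.507, -0.238, 1.5, 0.126, 1.149, -0.155], TCP at [0.215, -0.587, 0.231] pointing down, gripper open.
Joint ranges: [-3.08, 3.08], [-0.24, 2.05], [-1.43, 1.35], [0, 2.5], [-1.52, 4.66], [0.17, 1.96], [-2.89, 2.89]. Speed limits (rad/s): [2.39, 2.39, 3.14, 3.14, 3.14, 3.14, 3.14].

### API

Orientations are given as a unit quaternion [w, x, y, z].
In Python, from station import ctrl, get_state, vision, ticket, models gives the robot as it stands. Calls block until the motion is done:
- ctrl.movep(position, orientation): joint-space move of the TCP to a pose.
- ctrl.movel(position, frame=None, max_speed=0.15): straight line of the TCP; frame=None keeps the orientation; max_speed is the mean speed in m/s.
- ctrl.set_joints(angles): joint-space move.
- ctrl.ungrasp() and ctrl.close_gripper(force=None): open the fingers fully, or close them until they stop; force is the grip in N (None keeps the last).
- ctrl.pause(seconds).
- ctrl.ik(position, orientation): joint angles nearest the present ones, or None.
- get_state(): the state.
- vision.grab_frame(name): name is "side" or "top" or "wrist"; returns (picture, depth): 400x640x3 uint8, blue, green, red; 400x640 float32, m along the optical axis (not along the pixel's ray), 0 where there is no reading.
- vision.camera_info(name): a dict with "mtx" (3x3 intrinsics, pixels), "dist_coeffs" ([k1, k2, p1, p2, k3] as OpenCV has them; the pictures are not rectified), "R" (3x3) and "t" (3): a world point X has camera coordinates R X + t; the wrist camera has in their place "hand_eye" (4x4, takes a point from camera to tool coordinates, whose origin is the TCP and whose axes are the flange's). Camera axes: x right, y down, z forward; pixel columns grow to the right and rows downward; lengths in m; the calibration is good to about 2 mm. A picture is of the moment at which its call begins: read the wrist's pose just before it. camera_info takes no time and is no camera call.
A pose or a line that the arm cannot do raises ctrl.Unreachable and nothing moves.
- ticket.close_job(): hands the job in, once; it reports no verdict.
Trained networks look in the newest picture that a camera, given by its name, has taken for a name from the list of things; names that differ only in an ending like _2 or _b are one class to them, and where a whole thing is asked for, a point or a joint stands for the part that bears it (a point fixed in the world has none). Each returns a list of dicts, best first, with "p" (0 to 1); they miss things now and then, are a little off and sometimes report something else, mostly with a low value. They report only what shows in the picture. A call takes as long as a camera call. They do not tell look-alikes from the thing itself.
- models.recognise(camera, target): "point" ([column, row] in pixels, amid what is visible of it).
- models.masks_of(camera, target): "mask" (400x640 bool, what is visible of it) and "point" ([column, row] in pixels, amid what is visible of it).
The state is a dict: "time": time; "qpos": joint angles; "qd": joint speeds; "tau": joint torques, N m; "tcp_pos": TCP position; "eef_rot": TCP orientation; "contact_force": force on the tool from outside, world axes, zero at the start; "wrist_torque": the same for the moment, N m; "width": finger opening in m.
Only numpy, scipy, OpenCV 4.12 (cv2) and the standard library are available. Lean on these libraries where they do the work, as an engineer would, in place of code of your own. Each camera call takes 0.05 s, during which the arm holds its last target. There are 200 camera calls.

### The job

Calibrate the reflectance meter: first push the knob on its tilted head all the way along its slot so that the dust shutter is fully open, then take the white reference slide out of its case by the rib on its back. Match the slide to the slope of the head by touch, so that its white face lies flush on the metal face plate and centred over the square port, and finish while still gripping it and holding it there with a light, steady press of about 6 N. Leave everything else on the bench where it is.

Things in the scene. Friction and masses are not known exactly. Their poses are not given: they have to be found in the camera images.
- meter: Reflectance meter: white base 200 x 170 x 30 mm with display and keys along its front (-x) edge and a yoke of two 12 mm cheeks (144 mm apart, 143 mm high). Fixed to the bench, turned a little either way. Origin: underside of the base, below the head's tilt axis; x to the back of the meter, z up; the base spans x = -110 to +90 mm.
- head: Grey measuring head with a flat aluminium face plate on top, clamped in the yoke, tilted down to the meter's front by 20 to 40 degrees (differs each time; does not give when pressed). Origin on the tilt axis, 112 mm above the bench; z = normal of the face plate, which lies at z = 48 mm and spans x = -60 to +60 (up the slope), y = -66 to +66 mm (tilt axis).
- port (a point): Centre of the 28 mm square port in the face plate, at the level of the plate, 17 mm down the slope from the middle of the plate. Same axes as the head: z is the outward normal of the face plate, x up the slope, y along the tilt axis.
- shutter (a joint): Travel of the dust shutter, in m: 0 closed (a steel blade is seen in the port), 0.050 fully open (end stop; a dark port with a lens is seen). It grows as the knob moves along the head's +y. It starts at 0 to 6 mm. Stays where it is left; sliding friction 1.5 N.
- shutter_knob (a point): Top centre of the shutter's knob, a black upright pin 12 mm in diameter standing 18 mm out of the face plate (along the head's z) 62 mm up the slope from the port's centre. It runs in a slot along the head's y, from y = -25 mm (closed) to +25 mm (open).
- ref_slide: White ceramic plate 80 x 45 x 5 mm with a grey backing (8.8 mm thick in all) and in the middle of its back an upright aluminium rib 44 mm long (x), 12 mm thick (y), its top 38.5 mm above the white underside. About 140 g. Origin: centre of the white underside, the face to hold on the port; z through the rib. It lies in the case rib up, x within 3 degrees of the case's x.
- slide_rib (a point): Top centre of the slide's rib, 38.5 mm above the slide's white underside.
- case: Calibration case: fixed black tray 190 x 80 mm, floor 4 mm thick, rim 10 mm high, a divider 10 mm high across it at x = +8 mm. Origin: centre of its underside, x along its length. The slide lies in its longer part (-x), the light trap in the other.
- light_trap: Black light trap lying in the case beside the slide: round, 54 mm in diameter, 46 mm high with a 24 mm knob on top. Origin: centre of its underside. Not needed; leave it.
- tube_rack: White tube rack with blue-capped tubes, 200 x 90 mm, 113 mm high. Leave it.
- amber_bottle: Amber bottle with a white cap, 52 mm in diameter, 95 mm high. Leave it.
- flask: Small conical glass flask, 68 mm in diameter, 81 mm high. Leave it.
- vial: Small vial with a blue cap, 28 mm in diameter, 50 mm high, between the robot and the meter and case. Leave it.
- tip_box: Box of pipette tips, 102 x 72 mm, 61 mm high. Leave it.
- lab_book: Bound lab book lying flat, 150 x 210 x 8 mm. Leave it.
- pipette: Pipette lying on a low grey rest, 250 mm long, 49 mm high. Leave it.
Not all that is in view belongs to the job. What is shaped like the ref_slide but purple is not meant. Several things have the shape of the case; the one meant has the colours described above.

How it is judged:
On the way, in this order (a step that is already met when the one before it is completed fails the run):
1. the dust shutter is pushed fully open (value of joint shutter above 0.046 m), for 0.2 s.
2. the slide is gripped and lifted clear of the case (contact force between the fingers and ref_slide above 2 N and height (world z) of ref_slide above 0.04 m and contact force between ref_slide and case below 0.05 N), for 0.2 s.
At the end, for the whole second after the job is handed in: Shutter open (45 of 50 mm or more); slide still gripped (over 3 N), its white underside on the face plate: origin within 8 mm of the port's centre, under 2 mm off the plate, parallel within 0.035 rad, pressed on with 2.5 to 15 N, at rest (value of joint shutter above 0.045 m and distance between ref_slide and port below 0.008 m and z of ref_slide in the frame of port below 0.002 m and angle between slide_rib's own z axis and vertical below 1.2 rad and angle between the z axis of ref_slide and the z axis of port, either way round below 0.035 rad and contact force between ref_slide and head between 2.5 and 15 N and contact force between the fingers and ref_slide above 3 N and linear speed of ref_slide below 0.01 m/s); the arm keeps its last pose, push and grip.
It fails at once if the slide is pressed or knocked against the head with more than 40 N (contact force between ref_slide and head above 40 N).
It fails at once if something else on the bench is moved more than 20 mm (distance of any of light_trap, tube_rack, amber_bottle, flask, vial, tip_box, lab_book, pipette from where it was at the start of the episode above 0.02 m).
It also fails if it takes over 58 s, if anything falls off the work surface, if the arm or the gripper's body presses on something with over 40 N, if the wrist force passes 120 N, or if a joint passes its speed limit or range.

## Working session

There is one attempt and no reset: what is moved stays moved. The work goes in short steps, each a Python script; the robot and the scene stay as the last script left them, time stands still between calls to the robot, and variables do not carry over. Pictures are saved under pics/ and viewed, about 8 in all and at most 12, crops included, and the job is handed in when it is done.

```bash
ls; mkdir -p pics; cat > h.py <<'E'
import numpy as np, cv2
from scipy.spatial.transform import Rotation as Ro
from station import ctrl, get_state, vision, ticket, models
def q2R(q): return Ro.from_quat([q[1],q[2],q[3],q[0]]).as_matrix()
def R2q(R):
    a=Ro.from_matrix(R).as_quat(); return [a[3],a[0],a[1],a[2]]
def cam(name):
    s=get_state(); im,d=vision.grab_frame(name); ci=vision.camera_info(name)
    if name=="wrist":
        T=np.eye(4);T[:3,:3]=q2R(s["eef_rot"]);T[:3,3]=s["tcp_pos"]; T=T@np.array(ci["hand_eye"])
    else:
        R=np.array(ci["R"]);T=np.eye(4);T[:3,:3]=R.T;T[:3,3]=-R.T@np.array(ci["t"]).ravel()
    return im,d,ci,T
def unproj(px,z,ci,T):
    """px Nx2, z N depths -> world"""
    px=np.asarray(px,float).reshape(-1,1,2)
    u=cv2.undistortPoints(px,np.array(ci["mtx"]),np.array(ci["dist_coeffs"])).reshape(-1,2)
    z=np.asarray(z,float).reshape(-1,1)
    return np.hstack([u*z,z])@T[:3,:3].T+T[:3,3]
def cloud(d,ci,T,mask=None):
    m=(d>0) if mask is None else (mask&(d>0))
    v,u=np.nonzero(m)
    return np.c_[u,v],unproj(np.c_[u,v],d[v,u],ci,T)
E
python3 - <<'E'
from h import *
print(get_state())
print(ctrl.pinch_z)
for c in ("top","side"):
    im,d,ci,T=cam(c); cv2.imwrite(f"pics/{c}0.png",im); print(c,T.round(3).tolist(),(d>0).mean())
    for t in ("meter","head","ref_slide","case","shutter_knob","light_trap","slide_rib"):
        for r in models.recognise(c,t)[:4]:
            p=np.array(r["point"]);z=d[int(p[1]),int(p[0])]
            print(c,t,round(r["p"],2),p.round(),unproj(p,z,ci,T).round(3))
E
```

```text
pics
{'time': 0.0, 'qpos': array([ 1.32450199,  0.50830664, -0.23754514,  1.50114824,  0.12564142,
        1.14888448, -0.15477015]), 'qd': array([-4.61472432e-04, -2.19438063e-03,  1.80300925e-03,  3.41154357e-04,
       -5.95777689e-04,  4.01658449e-05,  1.01551532e-03]), 'tau': array([ 1.35563718e-03, -6.20597792e+01, -2.18644336e+00, -2.49654382e+01,
        1.25944513e-02,  1.20867541e-02, -7.36111502e-06]), 'tcp_pos': array([ 0.21514465, -0.58626156,  0.23044441]), 'eef_rot': array([-8.70840844e-04,  9.84565821e-01,  1.75012475e-01, -1.41344127e-04]), 'contact_force': array([ 0.20007802,  0.31846168, -0.06757175]), 'wrist_torque': array([-0.00096568, -0.01129689, -0.06374688]), 'width': 0.0855230755522941}
-0.0187
top [[0.006, -0.998, 0.063, 0.427], [-1.0, -0.007, -0.01, 0.006], [0.01, -0.063, -0.998, 1.126], [0.0, 0.0, 0.0, 1.0]] 0.99592578125
top meter 0.96 [240. 164.] [[0.577 0.201 0.146]]
top meter 0.61 [315. 221.] [[ 0.425 -0.003  0.05 ]]
top head 0.89 [236. 157.] [[0.595 0.21  0.159]]
top head 0.54 [370. 194.] [[ 0.51  -0.172  0.014]]
top ref_slide 0.62 [326. 185.] [[ 0.5
[... 853 characters left out ...]
ide head 0.89 [334. 154.] [[0.584 0.187 0.153]]
side head 0.2 [410. 352.] [[ 0.621 -0.467  0.005]]
side ref_slide 0.86 [336. 268.] [[ 0.509 -0.185  0.024]]
side ref_slide 0.59 [333. 239.] [[ 0.532 -0.048  0.008]]
side case 0.88 [356. 272.] [[ 0.563 -0.193  0.007]]
side case 0.86 [219. 363.] [[ 0.179 -0.409  0.002]]
side case 0.76 [270. 206.] [[0.369 0.144 0.005]]
side case 0.73 [338. 271.] [[ 0.514 -0.185  0.014]]
side shutter_knob 0.38 [329. 149.] [[0.576 0.224 0.149]]
side light_trap 0.54 [367. 265.] [[ 0.597 -0.186  0.021]]
side slide_rib 0.86 [335. 238.] [[ 0.536 -0.056  0.014]]
side slide_rib 0.75 [338. 267.] [[ 0.512 -0.188  0.033]]
side slide_rib 0.71 [333. 157.] [[0.581 0.178 0.148]]
```

```bash
python3 - <<'E'
import cv2,numpy as np
a=cv2.imread("pics/top0.png");b=cv2.imread("pics/side0.png")
cv2.imwrite("pics/topc.png",cv2.resize(a[90:330,160:480],(800,600),interpolation=cv2.INTER_CUBIC))
E
```

```text
(no output)
```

View pics/topc.png

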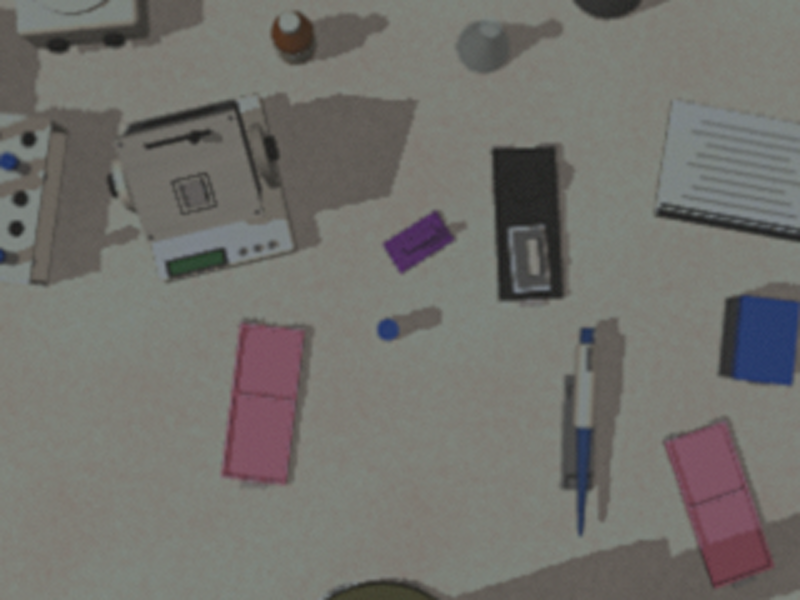

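View pics/side0.png

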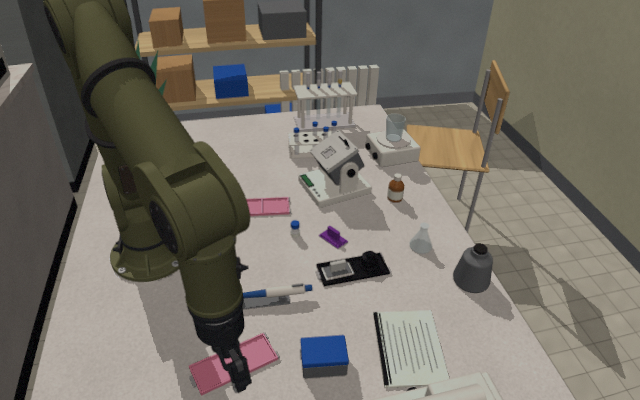

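The slide meant is at px (372,193), in the black case. Look-alikes are the purple slide at (328,186) and the pink cases at (264,251) and (446,291). The head is at (236,157), with the knob near (242,144) at its closed end. Next I'll fit the plate plane roughly and look from close by.

```bash
cat >> h.py <<'E'
def plane(P,n0=None,tol=.003,it=400):
    rng=np.random.default_rng(0);best=None
    for _ in range(it):
        a=P[rng.choice(len(P),3,False)];n=np.cross(a[1]-a[0],a[2]-a[0])
        if np.linalg.norm(n)<1e-7: continue
        n/=np.linalg.norm(n);m=abs((P-a[0])@n)<tol
        if best is None or m.sum()>best.sum(): best=m
    for _ in range(3):
        c=P[best].mean(0);n=np.linalg.svd(P[best]-c,full_matrices=False)[2][2];n*=np.sign(n[2]);best=abs((P-c)@n)<tol
    return c,n,best
E
python3 - <<'E'
from h import *
print(np.array(vision.camera_info("wrist")["hand_eye"]).round(3).tolist(), np.array(vision.camera_info("wrist")["mtx"]).round(0).tolist())
for c in ("top","side"):
    im,d,ci,T=cam(c)
    m=models.masks_of(c,"head")[0]["mask"]
    px,P=cloud(d,ci,T,m)
    cc,n,b=plane(P)
    print(c,len(P),b.sum(),cc.round(4),n.round(4),"tilt",np.degrees(np.arccos(n[2])),"yaw",np.degrees(np.arctan2(-n[1],-n[0])))
# candidate view pose
yaw=np.arctan2(-n[1],-n[0]); th=np.arccos(n[2])
z=-n; y=np.array([-np.sin(yaw),np.cos(yaw),0])
for s in (1,-1):
    R=np.c_[np.cross(s*y,z),s*y,z]
    p=cc+n*.16
    print(s,ctrl.ik(p.tolist(),R2q(R)))
E
```

```text
[[-0.0, -0.949, -0.315, 0.08], [1.0, -0.0, -0.001, -0.001], [0.001, -0.315, 0.949, -0.142], [0.0, 0.0, 0.0, 1.0]] [[277.0, 0.0, 324.0], [0.0, 277.0, 201.0], [0.0, 0.0, 1.0]]
top 2471 1913 [0.5863 0.214  0.155 ] [-0.4318 -0.1073  0.8955] tilt 26.42223128878778 yaw 13.959420250456136
side 1486 796 [0.5846 0.2081 0.1545] [-0.437  -0.1035  0.8935] tilt 26.68282619050906 yaw 13.324796864745872
1 [ 0.56228666  0.2559609  -1.2776215   2.00322956  0.67411118  0.72775766
  0.7125895 ]
-1 [ 0.37351195  0.1782765  -0.99067888  2.00439943  0.51066997  0.65082963
 -2.26457019]
```

```bash
python3 - <<'E'
from h import *
# above the case, tool x -> world +x, y -> -y
R=np.diag([1.,-1,-1])
ctrl.movep([0.53,-0.18,0.25],R2q(R)); print(get_state()["time"],get_state()["qpos"].round(2))
im,d,ci,T=cam("wrist"); cv2.imwrite("pics/w_case.png",im); np.savez("case.npz",im=im,d=d,T=T)
for t in ("ref_slide","slide_rib","case"):
    for r in models.masks_of("wrist",t)[:2]:
        px,P=cloud(d,ci,T,r["mask"]); print(t,round(r["p"],2),np.array(r["point"]).round(),np.median(P,0).round(3),len(P))
n=np.array([-.434,-.105,.894]);n/=np.linalg.norm(n);yaw=np.radians(13.5)
y=np.array([-np.sin(yaw),np.cos(yaw),0]);y-=n*(y@n);y/=np.linalg.norm(y)
c=np.array([.585,.211,.155])
for s in (1,-1):
    R=np.c_[np.cross(s*y,-n),s*y,-n]; print(s,ctrl.ik((c+n*.15).tolist(),R2q(R)))
s=1;R=np.c_[np.cross(s*y,-n),s*y,-n]
ctrl.movep((c+n*.15).tolist(),R2q(R)); print(get_state()["time"])
im,d,ci,T=cam("wrist"); cv2.imwrite("pics/w_head.png",im); np.savez("head.npz",im=im,d=d,T=T)
px,P=cloud(d,ci,T)
sel=(np.linalg.norm(P-c,axis=1)<.09);cc,nn,b=plane(P[sel])
print(cc.round(4),nn.round(4),"tilt",np.degrees(np.arccos(nn[2])),"yaw",np.degrees(np.arctan2(-nn[1],-nn[0])),b.sum(),sel.sum())
for t in ("shutter_knob","port","head"):
    try:
        for r in models.recognise("wrist",t)[:2]:
            p=np.array(r["point"]);print(t,round(r["p"],2),p.round(),unproj(p,d[int(p[1]),int(p[0])],ci,T).round(4))
    except Exception as e: print(t,e)
a=cv2.imread("pics/w_case.png");cv2.imwrite("pics/both.png",np.hstack([cv2.resize(a,(400,250)),cv2.resize(im,(400,250))]))
E
```

```text
2.8667 [ 0.52  0.4  -0.34  1.64  0.15  1.12 -1.44]
ref_slide 0.69 [323. 181.] [ 0.517 -0.179  0.012] 1723
ref_slide 0.62 [226. 164.] [ 0.535 -0.047  0.008] 1891
slide_rib 0.81 [228. 166.] [ 0.535 -0.048  0.008] 1733
slide_rib 0.61 [320. 180.] [ 0.517 -0.179  0.012] 1722
case 0.89 [120. 272.] [0.361 0.149 0.004] 4352
case 0.81 [473. 374.] [ 0.138 -0.458  0.004] 453
1 [ 0.50453897  0.26751499 -1.22014884  2.00447333  0.69013488  0.71360878
  0.69957694]
-1 [ 0.23903675  0.1784965  -0.83699939  2.00636851  0.48446684  0.6208405
 -2.23672172]
4.9167
[0.5804 0.2119 0.1523] [-0.4325 -0.1076  0.8952] tilt 26.469107411277264 yaw 13.97525599631406 12151 13964
shutter_knob 0.9 [326. 177.] [[0.576  0.2108 0.1471]]
port 0.9 [329. 179.] [[0.5773 0.2141 0.1474]]
head 0.85 [326. 181.] [[0.58   0.2114 0.1485]]
```

View pics/w_head.png

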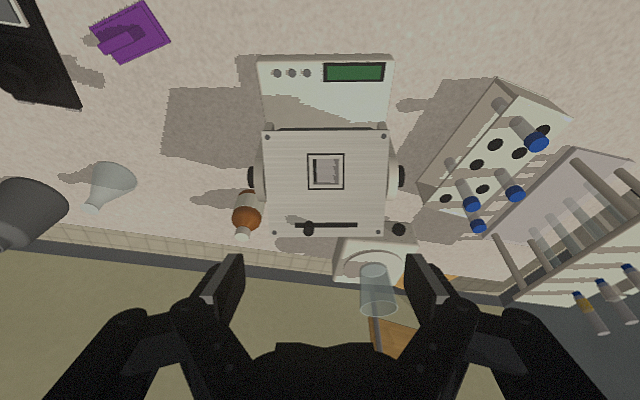

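View pics/w_case.png

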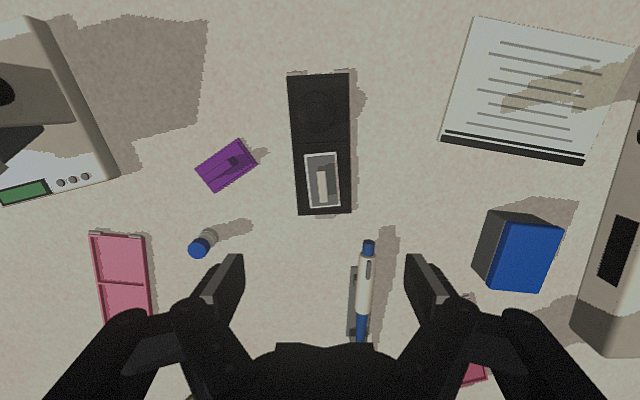

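Wrist view of the head: port at (325,171), knob at (308,228) and the free slot to its right, which is +y. Wrist view of the case: black case at (320,145) with the slide at (322,183). Next I'll turn these into positions.

```bash
cat >> h.py <<'E'
def ray(px,c,n,ci,T):
    "pixel rays onto plane"
    a=unproj(px,np.ones(len(px)),ci,T)-T[:3,3]; o=T[:3,3]
    return o+a*(((c-o)@n)/(a@n))[:,None]
E
python3 - <<'E'
from h import *
ci=vision.camera_info("wrist")
f=np.load("head.npz");im,d,T=f["im"],f["d"],f["T"]
px,P=cloud(d,ci,T);c0=np.array([.585,.211,.155])
sel=np.linalg.norm(P-c0,axis=1)<.09
for tol in(.0015,.003):
    c,n,b=plane(P[sel],tol=tol);print("plane",c.round(4),n.round(4),np.degrees(np.arccos(n[2])),b.sum(),((P[sel][b]-c)@n).std())
yaw=np.arctan2(-n[1],-n[0])
y=np.array([-np.sin(yaw),np.cos(yaw),0]);x=np.cross(y,n)
# rectify plate to 0.25 mm/px image, rows down = -x, cols right = +y
s=.00025;N=640;g=(np.arange(N)-N/2)*s
Y,X=np.meshgrid(g,-g);W=c+X[...,None]*x+Y[...,None]*y
Rw=T[:3,:3].T;tv=-Rw@T[:3,3]
uv=cv2.projectPoints(W.reshape(-1,1,3),cv2.Rodrigues(Rw)[0],tv,np.array(ci["mtx"]),np.array(ci["dist_coeffs"]))[0].reshape(N,N,2).astype(np.float32)
r=cv2.remap(im,uv[...,0],uv[...,1],cv2.INTER_CUBIC)
for k in range(40,640,40): cv2.line(r,(k,0),(k,5),(0,0,255),1);cv2.line(r,(0,k),(5,k),(0,0,255),1)
cv2.imwrite("pics/rect.png",r)
np.savez("pl.npz",c=c,n=n,x=x,y=y)
f=np.load("case.npz");im2,d2,T2=f["im"],f["d"],f["T"]
px,P=cloud(d2,ci,T2)
m=(abs(P[:,0]-.52)<.07)&(abs(P[:,1]+.18)<.05)
rib=m&(P[:,2]>.03)&(P[:,0]<.555);Q=P[rib];print("rib n",len(Q),Q.mean(0).round(4),np.ptp(Q,axis=0).round(4),np.median(Q[:,2]))
pp=px[rib].astype(np.float32);print(cv2.minAreaRect(pp))
hs=unproj(cv2.boxPoints(cv2.minAreaRect(pp)),np.full(4,np.median(d2[px[rib][:,1],px[rib][:,0]])),ci,T2);print(hs.round(4))
r2=cv2.resize(im2[60:225,270:370],None,fx=3.8,fy=3.8,interpolation=cv2.INTER_CUBIC)
cv2.imwrite("pics/slide.png",r2)
E
```

```text
plane [0.5806 0.212  0.1525] [-0.4324 -0.1076  0.8953] 26.457051891919697 11680 0.0006282931236416149
plane [0.5804 0.2119 0.1523] [-0.4325 -0.1076  0.8952] 26.469107411277264 12151 0.0007271725729289923
rib n 22879 [ 0.5404 -0.1803  0.3199] [0.0596 0.1    0.3171] 0.3300088196903307
((325.61309814453125, 343.37554931640625), (264.9658203125, 259.38262939453125), 42.27368927001953)
[[ 0.5435 -0.1281  0.3294]
 [ 0.5958 -0.1785  0.3119]
 [ 0.547  -0.2349  0.3281]
 [ 0.4948 -0.1845  0.3456]]
```

View pics/rect.png

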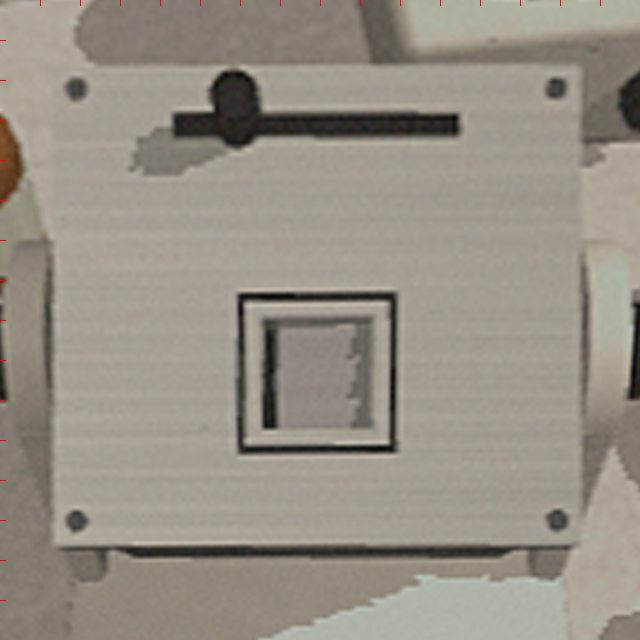

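View pics/slide.png

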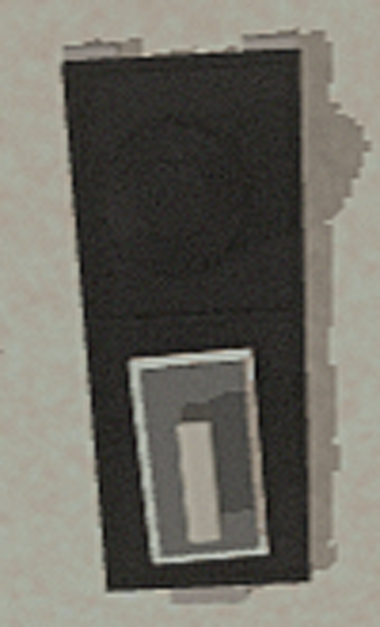

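The rectified plate measures 132 x 120.5 mm. The port lies 13.2 mm down the slope and 0.7 mm to −y of the fit centre, and the knob is at about y = −20.5 mm. Now I'll push the shutter with closed fingers.

```bash
python3 - <<'E'
from h import *
f=np.load("pl.npz");c,n,x,y=(f[k] for k in "cnxy")
port=c-.01325*x-.0007*y; np.savez("port.npz",port=port,n=n,x=x,y=y)
# slide
ci=vision.camera_info("wrist");T=np.load("case.npz")["T"]
up=np.array([0,0,1.])
k=lambda a:np.array(a,float)/3.8+[270,60]
A=ray(k([(177,424),(210,421),(220,540),(189,545)]),np.array([0,0,.0425]),up,ci,T)
B=ray(k([(130,362),(252,350),(268,550),(155,562)]),np.array([0,0,.0128]),up,ci,T)
for Q in(A,B):
    v=Q[0]+Q[1]-Q[2]-Q[3];print("slide",Q.mean(0).round(4),"yaw",np.degrees(np.arctan2(v[1],v[0])).round(2),np.linalg.norm(v)/2,np.linalg.norm(Q[1]-Q[0]))
R=np.c_[-x,y,-n];q=R2q(R)
P=lambda a,b,h:(port+x*a+y*b+n*h).tolist()
ctrl.close_gripper(20)
for b,h in((-.053,.06),(-.053,.006),(.008,.006)): print(ctrl.ik(P(.062,b,h),q))
ctrl.movep(P(.062,-.053,.06),q); ctrl.movel(P(.062,-.053,.006),max_speed=.08)
s=get_state();f0=s["contact_force"].copy();print("t",s["time"],f0.round(2),s["width"])
b=-.045
while b<.02:
    b+= .012 if b<-.012 else .003
    ctrl.movel(P(.062,b,.006),max_speed=.05);s=get_state();F=s["contact_force"]-f0
    r=np.array(s["tcp_pos"])-port;print(round(b,3),"y",(r@y).round(4),"z",(r@n).round(4),"F xyz",(F@x).round(1),(F@y).round(1),(F@n).round(1),"t",round(s["time"],2))
    if -(F@y)>8 and b>-.01: break
E
```

```text
slide [ 0.5116 -0.1787  0.0425] yaw 4.81 0.04296354006124502 0.01119021728754786
slide [ 0.5127 -0.1794  0.0128] yaw 5.49 0.07655793198861725 0.044020674883020874
[ 0.40244903  0.46299561 -1.04792589  1.94651912  0.90896401  0.66721122
  0.65228964]
[ 0.29589346  0.53398431 -0.91901483  1.95688645  1.03832079  0.59778985
  0.54372675]
[ 0.14337988  0.52615677 -0.87019206  1.94459506  1.0507803   0.62530527
  0.42940381]
t 7.2333 [ 0.17 -0.38  0.66] -0.00012062143548496295
-0.033 y -0.0324 z 0.0061 F xyz -1.1 0.7 -0.7 t 7.78
-0.021 y -0.0202 z 0.006 F xyz -0.4 0.7 -0.6 t 8.18
-0.009 y -0.0081 z 0.0061 F xyz 0.2 0.2 -0.6 t 8.57
-0.006 y -0.0059 z 0.006 F xyz -0.1 0.1 -0.7 t 8.82
-0.003 y -0.0029 z 0.006 F xyz -0.7 -0.6 -0.3 t 9.07
-0.0 y 0.0003 z 0.006 F xyz -0.6 -0.2 -1.0 t 9.32
0.003 y 0.0034 z 0.006 F xyz 0.6 -0.4 -1.3 t 9.57
0.006 y 0.0054 z 0.0059 F xyz -0.1 -2.7 0.3 t 9.82
0.009 y 0.0058 z 0.0057 F xyz -0.8 -8.4 2.3 t 10.07
```

```bash
python3 - <<'E'
from h import *
f=np.load("port.npz");port,n,x,y=(f[k] for k in("port","n","x","y"))
R=np.c_[-x,y,-n];q=R2q(R)
P=lambda a,b,h:(port+x*a+y*b+n*h).tolist()
ctrl.movel(P(.062,.002,.006));ctrl.movel(P(.02,.0,.12),max_speed=.2)
im,d,ci,T=cam("wrist")
ctrl.ungrasp()
yaw=np.radians(5);sx=np.array([np.cos(yaw),np.sin(yaw),0]);sy=np.array([-sx[1],sx[0],0]);up=np.array([0,0,1.])
Rg=np.c_[-sx,sy,-up];qg=R2q(Rg)
g=np.array([.512,-.179,0])
print(ctrl.ik((g+up*.14).tolist(),qg),ctrl.ik((g+up*.02).tolist(),qg))
ctrl.movep((g+up*.14).tolist(),qg);s=get_state();print(s["time"],s["qpos"].round(2))
im2,d2,ci,T2=cam("wrist");np.savez("case2.npz",im=im2,d=d2,T=T2)
# rectified view of slide at rib-top height z=.0425, 0.25mm/px
K=np.array(ci["mtx"]);D=np.array(ci["dist_coeffs"]);N=480;gg=(np.arange(N)-N/2)*.00025
def rect(im,T,o,ax,ay):
    Y,X=np.meshgrid(gg,-gg);W=o+X[...,None]*ax+Y[...,None]*ay
    Rw=T[:3,:3].T;uv=cv2.projectPoints(W.reshape(-1,1,3),cv2.Rodrigues(Rw)[0],-Rw@T[:3,3],K,D)[0].reshape(N,N,2).astype(np.float32)
    return cv2.remap(im,uv[...,0],uv[...,1],cv2.INTER_CUBIC)
a=rect(im2,T2,g+up*.0425,sx,sy)  # up=+x, right=+y
cv2.drawMarker(a,(240,240),(0,0,255),0,12)
b=cv2.resize(im[120:280,210:450],(320,213))
o=np.zeros((480,800,3),np.uint8);o[:,:480]=a;o[:213,480:]=b;o[240:440,480:]=cv2.resize(im2,(320,200));cv2.imwrite("pics/c2.png",o)
E
```

```text
[ 0.8690079   0.60600537 -0.91770602  1.84147444  0.57408462  0.98450347
  1.36224069] [ 0.77137229  0.75268914 -0.77363847  1.95488402  0.76916373  0.75701806
  1.19693414]
13.375 [ 0.87  0.61 -0.92  1.84  0.57  0.98  1.36]
```

View pics/c2.png

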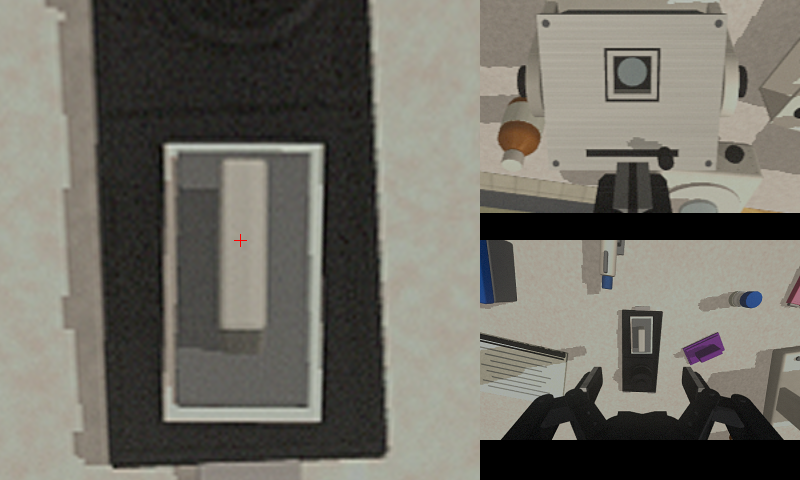

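The shutter is open: the lens shows in the port and the knob is at the far end of its slot. The rib is centred at (243.5,244) in the rectified view, so the grasp shifts by −1.0 mm in x and +0.9 mm in y. Now I'll grip and lift.

```bash
python3 - <<'E'
from h import *
yaw=np.radians(5);sx=np.array([np.cos(yaw),np.sin(yaw),0]);sy=np.array([-sx[1],sx[0],0]);up=np.array([0,0,1.])
g=np.array([.512,-.179,0])-.001*sx+.0009*sy
yaw=np.radians(5.4);sx=np.array([np.cos(yaw),np.sin(yaw),0]);sy=np.array([-sx[1],sx[0],0])
q=R2q(np.c_[-sx,sy,-up])
ctrl.movep((g+up*.08).tolist(),q);f0=get_state()["contact_force"].copy()
ctrl.movel((g+up*.0165).tolist(),max_speed=.08);s=get_state();print("F",(s["contact_force"]-f0).round(2),s["tcp_pos"])
ctrl.close_gripper(50);s=get_state();print("grip",s["time"],s["width"],s["tcp_pos"],(s["contact_force"]-f0).round(2))
hz=s["tcp_pos"][2]-.004
ctrl.movel((g+up*.06).tolist(),max_speed=.06);ctrl.movel((g+up*.13).tolist());ctrl.pause(.3);s=get_state();print("up",s["time"],s["width"],(s["contact_force"]-f0).round(2),s["wrist_torque"].round(3))
f=np.load("port.npz");port,n,x,y=(f[k] for k in("port","n","x","y"))
R=np.c_[-x,y,-n];P=lambda h:(port+n*h).tolist()
print("hz",hz,ctrl.ik(P(hz+.1),R2q(R)),ctrl.ik(P(hz),R2q(R)))
ctrl.movep(P(hz+.1),R2q(R));s=get_state();print(s["time"],s["width"],s["qpos"].round(2))
np.save("hz.npy",hz)
im,d,ci,T=cam("side");cv2.imwrite("pics/side1.png",cv2.resize(im[80:260,220:460],(800,600),interpolation=cv2.INTER_CUBIC))
E
```

```text
F [-1.01 -0.43 -0.06] [ 0.51122959 -0.17807021  0.01674284]
grip 15.3833 0.011048030619814327 [ 0.51103684 -0.17820085  0.01672372] [-0.8   0.29  3.35]
up 17.175 0.010791422992309918 [-0.24 -0.68 -1.74] [ 0.015 -0.043 -0.034]
hz 0.01272371937646375 [ 0.27053759  0.25631589 -0.92167516  2.07744081  0.70304816  0.56692008
  0.68663249] [-0.16665402  0.38535788 -0.3801811   2.11643461  0.88994827  0.32176811
  0.51936233]
18.625 0.011049011061746885 [ 0.27  0.26 -0.92  2.08  0.7   0.57  0.69]
```

View pics/side1.png

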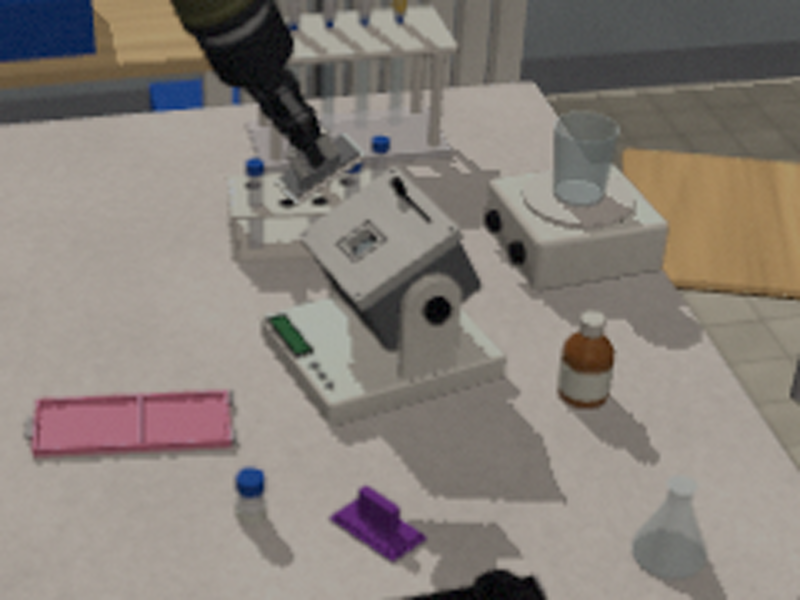

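The slide is held and looks parallel to the plate in the side view. Now the approach by touch.

```bash
cat > touch.py <<'E'
from h import *
f=np.load("port.npz");port,n,x,y=(f[k] for k in("port","n","x","y"));hz=float(np.load("hz.npy"))
R=np.c_[-x,y,-n];P=lambda h,R=R:(port+n*h).tolist()
def tare(k=8):
    F=[];M=[]
    for _ in range(k): ctrl.pause(.03);s=get_state();F.append(s["contact_force"]);M.append(s["wrist_torque"])
    return np.mean(F,0),np.mean(M,0)
def rep(tag,f0,m0,k=4):
    F,M=tare(k);F=F-f0;M=M-m0;s=get_state();r=np.array(s["tcp_pos"])-port
    Rt=q2R(s["eef_rot"]);dR=Ro.from_matrix(Rt@R.T).as_rotvec()
    print(tag,"tcp xyz",(np.array([r@x,r@y,r@n-hz])*1e3).round(2),"F",np.array([F@x,F@y,F@n]).round(2),"M xy",np.array([M@x,M@y]).round(3),"rot xy mrad",(np.array([dR@x,dR@y])*1e3).round(1),"w",s["width"].round(5),"t",round(s["time"],2),flush=True)
    return F@n
E
python3 - <<'E'
from touch import *
ctrl.movel(P(hz+.008),max_speed=.08);ctrl.pause(.3)
f0,m0=tare();np.savez("tare.npz",f0=f0,m0=m0);rep("tare",f0,m0)
h=.008
while h>-.008:
    h-=.001
    ctrl.movel(P(hz+h),max_speed=.02)
    if rep(round(h,4),f0,m0)>3: break
E
```

```text
Traceback (most recent call last):
  File "touch.py", line 11, in rep
    print(tag,"tcp xyz",(np.array([r@x,r@y,r@n-hz])*1e3).round(2),"F",np.array([F@x,F@y,F@n]).round(2),"M xy",np.array([M@x,M@y]).round(3),"rot xy mrad",(np.array([dR@x,dR@y])*1e3).round(1),"w",s["width"].round(5),"t",round(s["time"],2),flush=True)
                                                                                                                                                                                                  ^^^^^^^^^^^^^^^^
AttributeError: 'float' object has no attribute 'round'
```

```bash
sed -i 's/s\["width"\].round(5)/round(float(s["width"]),5)/' touch.py
python3 - <<'E'
from touch import *
a=np.load("tare.npz");f0,m0=a["f0"],a["m0"];rep("tare",f0,m0)
h=.008
while h>-.008:
    h-=.001
    ctrl.movel(P(hz+h),max_speed=.02)
    if rep(round(h,4),f0,m0)>3: break
E
```

```text
tare tcp xyz [-0.02  0.01  7.96] F [ 0.08 -0.29 -0.05] M xy [-0.009 -0.031] rot xy mrad [0.  0.1] w 0.01117 t 20.81
0.007 tcp xyz [-0.02  0.05  6.98] F [0.3  0.15 0.19] M xy [-0.008 -0.002] rot xy mrad [0.1 0.1] w 0.01109 t 21.19
0.006 tcp xyz [ 0.   -0.01  6.  ] F [-0.01  0.1   0.53] M xy [-0.012 -0.023] rot xy mrad [-0.  0.] w 0.01078 t 21.57
0.005 tcp xyz [-0.01 -0.01  5.01] F [-0.12  0.12  0.32] M xy [0.001 0.006] rot xy mrad [-0.  0.] w 0.01082 t 21.96
0.004 tcp xyz [-0.01 -0.02  3.98] F [ 0.1  -0.12  0.38] M xy [-0.    -0.028] rot xy mrad [-0.  0.] w 0.01125 t 22.34
0.003 tcp xyz [-0.01  0.01  2.99] F [-0.16  0.2   0.04] M xy [ 0.017 -0.032] rot xy mrad [0. 0.] w 0.01113 t 22.73
0.002 tcp xyz [-0.02  0.02  2.01] F [ 0.11  0.08 -0.23] M xy [-0.014 -0.019] rot xy mrad [0. 0.] w 0.01121 t 23.11
0.001 tcp xyz [0.01 0.01 1.01] F [-0.08 -0.16 -0.19] M xy [ 0.002 -0.019] rot xy mrad [ 0. -0.] w 0.01121 t 23.49
0.0 tcp xyz [0.1 0.1 0.3] F [-1.02 -0.54  7.94] M xy [-0.17   0.212] rot xy mrad [-0.1 -0.4] w 0.01113 t 23.88
```

```bash
cat >> touch.py <<'E'
def go(h,rx=0,ry=0,v=.02):
    R2=Ro.from_rotvec(x*rx+y*ry).as_matrix()@R
    ctrl.movel((port+n*h-R2[:,2]*hz).tolist(),R2q(R2),max_speed=v)
E
python3 - <<'E'
from touch import *
a=np.load("tare.npz");f0,m0=a["f0"],a["m0"]
go(.0002);rep("0 0",f0,m0)
for rx,ry in((0,.008),(0,.016),(0,-.008),(0,-.016),(0,0),(.01,0),(.02,0),(-.01,0),(-.02,0),(0,0)):
    go(.0002,rx,ry)
    if rep((rx,ry),f0,m0)>22: go(.001,0,0);print("high");break
E
```

```text
0 0 tcp xyz [0.09 0.08 0.29] F [-0.79  0.05  7.11] M xy [-0.117  0.15 ] rot xy mrad [ 0.1 -0.2] w 0.01132 t 24.26
(0, 0.008) tcp xyz [0.05 0.06 0.4 ] F [-2.37 -0.31  9.75] M xy [-0.13   0.061] rot xy mrad [-0.1  8. ] w 0.01154 t 24.64
(0, 0.016) tcp xyz [0.14 0.07 0.63] F [-3.19 -0.78 13.22] M xy [-0.18   0.158] rot xy mrad [-0.3 15.8] w 0.0108 t 25.02
(0, -0.008) tcp xyz [0.11 0.13 0.37] F [ 0.   -0.32  9.36] M xy [-0.119  0.332] rot xy mrad [-0.  -8.2] w 0.01107 t 25.41
(0, -0.016) tcp xyz [0.05 0.12 0.55] F [-0.71 -0.64 13.1 ] M xy [-0.18  0.55] rot xy mrad [ -0.1 -16.4] w 0.01115 t 25.79
(0, 0) tcp xyz [ 0.06 -0.01  0.31] F [-1.11 -0.03  9.28] M xy [-0.162  0.187] rot xy mrad [-0.  -0.1] w 0.01127 t 26.18
(0.01, 0) tcp xyz [ 0.08 -0.06  0.42] F [-1.52  0.1  10.82] M xy [-0.245  0.271] rot xy mrad [ 9.9 -0.3] w 0.01096 t 26.56
(0.02, 0) tcp xyz [ 0.1  -0.16  0.59] F [-1.67  0.23 13.85] M xy [-0.297  0.359] rot xy mrad [19.8 -0.4] w 0.01134 t 26.94
(-0.01, 0) tcp xyz [0.25 0.82 0.36] F [-1.05  0.47 10.37] M xy [0.312 0.173] rot xy mrad [-8.4 -0.5] w 0.01126 t 27.32
(-0.02, 0) tcp xyz [0.25 0.96 0.53] F [-1.58  0.35 12.29] M xy [0.337 0.283] rot xy mrad [-18.4  -0.7] w 0.01113 t 27.71
(0, 0) tcp xyz [0.28 1.08 0.31] F [-0.64  2.8   8.59] M xy [0.409 0.165] rot xy mrad [ 2.5 -0.6] w 0.01126 t 28.09
```

By this scan, normal force is lowest near rx ≈ −2 mrad and ry ≈ 0, so the camera tilt is confirmed by touch. I'll lift off to clear the sideways strain and make the final approach at rx = −3 mrad.

```bash
python3 - <<'E'
from touch import *
go(.004,-.003,0);ctrl.pause(.3);f0,m0=tare();np.savez("tare.npz",f0=f0,m0=m0);rep("tare",f0,m0)
h=.0014;go(h,-.003,0)
while h>-.003:
    F=rep(round(h,5),f0,m0,8)
    if F>5: break
    h-=.0003 if F<1.5 else .00015
    go(h,-.003,0)
ctrl.pause(1);rep("hold",f0,m0,8)
im,d,ci,T=cam("side");im2,_,_,_=cam("wrist")
o=np.zeros((600,800,3),np.uint8);o[:300,:400]=cv2.resize(im[100:220,260:420],(400,300),interpolation=3);o[:300,400:]=cv2.resize(im2[80:320,160:480],(400,300))
a,_,_,_=cam("top");o[300:,:]=cv2.resize(a[100:280,180:420],(400,300),interpolation=3).repeat(1,0) if 0 else np.hstack([cv2.resize(a[100:280,180:420],(400,300),interpolation=3),cv2.resize(a,(400,300))])
cv2.imwrite("pics/final.png",o)
E
```

```text
tare tcp xyz [-0.01  0.06  4.01] F [-0.1  0.1  0.1] M xy [ 0.012 -0.017] rot xy mrad [-3. -0.] w 0.01076 t 29.13
0.0014 tcp xyz [0.04 0.07 1.44] F [ 0.27 -0.24  0.26] M xy [-0.01  -0.003] rot xy mrad [-3.  -0.1] w 0.01084 t 29.68
0.0011 tcp xyz [-0.01  0.02  1.1 ] F [-0.28  0.33  0.04] M xy [ 0.01  -0.001] rot xy mrad [-3.  0.] w 0.01141 t 30.2
0.0008 tcp xyz [-0.    0.06  0.8 ] F [-0.21  0.21  0.33] M xy [0.002 0.007] rot xy mrad [-3.  0.] w 0.01163 t 30.72
0.0005 tcp xyz [0.01 0.04 0.5 ] F [ 0.03  0.32 -0.06] M xy [ 0.003 -0.006] rot xy mrad [-3. -0.] w 0.01109 t 31.23
0.0002 tcp xyz [-0.    0.02  0.32] F [-1.13 -0.82  4.96] M xy [-0.063  0.15 ] rot xy mrad [-3.1 -0.1] w 0.01159 t 31.75
5e-05 tcp xyz [0.02 0.02 0.3 ] F [-1.75 -0.83  8.62] M xy [-0.108  0.311] rot xy mrad [-3.2 -0.3] w 0.01149 t 32.27
hold tcp xyz [0.04 0.02 0.3 ] F [-1.43 -0.74  8.42] M xy [-0.105  0.261] rot xy mrad [-3.2 -0.3] w 0.01065 t 33.53
```

View pics/final.png

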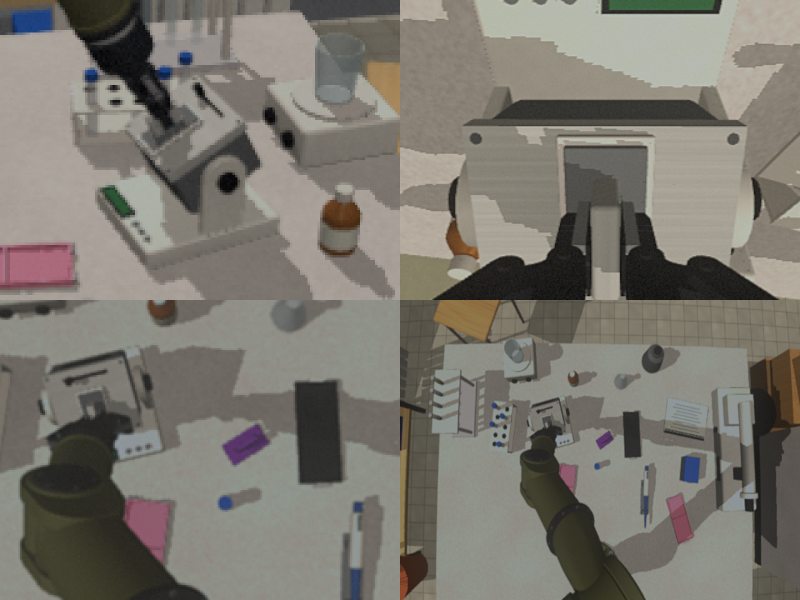

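The slide lies on the plate around the port and the knob is still at the open end. A quick check on centring from the wrist picture: slide front corners at about (286,190) and (364,190), screws at (221,191) and (426,191).

```bash
python3 - <<'E'
from touch import *
a=np.load("tare.npz");f0,m0=a["f0"],a["m0"]
go(.00013,-.003,0);rep("press",f0,m0,10)
im,d,ci,T=cam("wrist")
k=lambda c:np.array([(160+(u-400)/1.25,80+v/1.25) for u,v in c])
for nm,c,h in(("slide front top corners",[(558,137),(655,137)],.005),("screws (exp x -36.5)",[(476,139),(733,139)],0.),("plate front edge (exp -43)",[(466,123),(747,123)],0.)):
    Q=ray(k(c),port+n*h,n,ci,T)-port;print(nm,np.c_[Q@x,Q@y].round(4).tolist())
E
```

```text
press tcp xyz [0.01 0.02 0.3 ] F [-1.43 -0.97  8.53] M xy [-0.105  0.279] rot xy mrad [-3.2 -0.2] w 0.0109 t 34.27
slide front top corners [[-0.0388, -0.0208], [-0.0389, 0.0229]]
screws (exp x -36.5) [[-0.0364, -0.0599], [-0.0364, 0.0601]]
plate front edge (exp -43) [[-0.0441, -0.0636], [-0.0441, 0.0656]]
```

Slide centre is within about 1.5 mm of the port. I'll ease the press towards 6 N and hand in.

```bash
python3 - <<'E'
from touch import *
a=np.load("tare.npz");f0,m0=a["f0"],a["m0"]
for h in(.00022,.0003):
    go(h,-.003,0);F=rep(h,f0,m0,10)
    if F<7: break
ctrl.pause(.8);F=rep("hold",f0,m0,10)
if 4.5<F<10: ticket.close_job();print("handed in")
E
```

```text
0.00022 tcp xyz [0.01 0.01 0.3 ] F [-1.18 -1.08  8.03] M xy [-0.118  0.248] rot xy mrad [-3.1 -0.1] w 0.01105 t 34.9
0.0003 tcp xyz [0.02 0.01 0.31] F [-1.13 -0.91  7.15] M xy [-0.135  0.204] rot xy mrad [-3. -0.] w 0.01114 t 35.48
hold tcp xyz [0.03 0.02 0.3 ] F [-1.19 -1.39  7.47] M xy [-0.164  0.19 ] rot xy mrad [-3. -0.] w 0.01112 t 36.62
the job is handed in; nothing more can be done
handed in
```

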